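Lay the tall module down against the stop for wiring

TASK

Tip the tall upright module over, away from the stop bar, so that it lies on its side on the cradle with its two round sockets facing up; ease it down gently all the way, without letting it fall. Finish with its foot end square and flush against the stop bar, so push it along the cradle if a gap is left. Only push and steady it with the fingers: do not pinch it, lift it or carry it, leave the other things on the bench alone, and finish clear of it.

Things in the scene. Friction and masses are not known exactly. Their poses are not given: they have to be found in the camera images.
- module: Tall loose aluminium box, 36 thick (own x), 70 wide (y), 200 tall (z), 0.3 to 0.5 kg, upright on the cradle. Origin: centre of its foot; z runs foot to top. +x (ribbed face) is the side it is tipped towards and ends facing down; the -x face, towards the stop bar, has two sockets, 26 across, 7 proud, 65 and 105 from the foot. Tilted beyond about 10 degrees it falls by itself.
- toe (a point): Middle of the module's lower edge on its +x side (18 mm from the foot's centre): the edge it tips over, resting on the cradle's plate. At the start the foot stands 5 to 13 mm clear of the stop bar and up to 0.1 rad out of square.
- top (a point): Centre of the module's flat top face, 200 mm from the foot's centre. Laid flush against the stop, this end overhangs the cradle's plate by 35 mm (up to 85 mm if only tipped where it stood).
- cradle: Fixed grey plate 185 long (own x) by 110 wide (y), its top 30 above the bench, with a steel stop bar standing across its -x end. Origin on the bench; x runs from the stop bar along the plate, z up. The plate's free end is at x = +90 mm; beyond it there is 30 mm of room under the laid module's top end for a finger.
- stop_face (a point): Point on the stop bar's face that looks along the cradle's +x, at the middle of its width, level with the plate's top (75 mm towards -x from the cradle's origin, 30 mm above the bench). The bar is 20 thick, 110 wide and rises 30 above the plate.
- tape_roll: Bystander: clear roll of tape lying flat, 84 across, 24 high, beside the cradle; origin at the centre of its underside.
- shell: Bystander: dark round connector shell standing upright, 36 across, 55 high, on the other side of the cradle; origin at the centre of its underside.
- pliers: Bystander: pliers with blue handles lying flat behind the stop bar, about 155 long (own x, jaws to +x), 11 high; origin under the pivot.
- controller: Bystander: black driver control box 80 by 130 by 45 high with a knob on top; origin at the centre of its underside.
There are look-alikes about, which are no part of the job. What is meant by the module is not purple, and is the smaller of those in its own colour. Several things have the shape of the cradle; the one meant has the colours described above.

How it is judged:
At the end, for the whole second after the job is handed in: The module lies flat on the cradle's plate, sockets up (within about 5 degrees), its foot within 5 mm of the stop bar and square to it within 4 degrees, on the plate within 35 mm of its middle line, at rest (angle between module's own x axis and vertical above 3.06 rad and angle between the z axis of module and the x axis of cradle, either way round below 0.07 rad and x of module in the frame of stop_face between -0.004 and 0.005 m and x of top in the frame of stop_face above 0.15 m and y of module in the frame of stop_face between -0.035 and 0.035 m and z of module in the frame of stop_face below 0.024 m and linear speed of module below 0.01 m/s); the robot touches nothing.
It fails at once if the module falls or is flung (turns faster than 3.5 rad/s, as when it drops freely the last 15 mm or more) (angular speed of module above 3.5 rad/s).
It fails at once if the module is lifted: its tipping edge leaves the plate by more than 12 mm (height (world z) of toe above 0.042 m).
It fails at once if the fingers pinch the module or shove it hard (over 30 N) (contact force between the fingers and module above 30 N).
It fails at once if the tape roll, connector shell, pliers or control box is moved by more than 20 mm (distance of any of tape_roll, shell, pliers, controller from where it was at the start of the episode above 0.02 m).
It also fails if it takes over 67 s, if anything falls off the work surface, if the arm or the gripper's body presses on something with over 40 N, if the wrist force passes 120 N, or if a joint passes its speed limit or range.

ROBOT

A 6-joint arm with a two-finger parallel gripper is mounted at the origin on the work surface. World frame = base frame: x ahead of the robot, y to its left, z up, the work surface at z = 0. Lengths are in m, angles in rad, forces in N, time in s.
With the tool pointing down it reaches from about 0.375 to 0.9 m from the base axis. Payload 3.1 kg.
Tool frame: the origin (TCP) lies midway between the tips of the shut fingers; the grasp point (between the pads) lies 19 mm behind it (pinch_z is the distance from the TCP to the grasp point, in m); z points along the fingers, y is the line along which they close (so a half turn about z gives the same grasp; the last joint's range is limited). The gripper opens to 85 mm and grips with 20 to 120 N. Pads are 22 mm wide; open, the fingers measure 114 mm over their backs; the gripper's body (76 mm by 85 mm) begins 54 mm behind the grasp point. The pads swing forward as they close: fully open they stand 13 mm farther back than shut.
Start: joints at [-1.419, 0.527, 1.433, -0, 1.181, -0.178], TCP at [0.202, -0.591, 0.231] pointing down, gripper open.
Joint ranges: [-3.08, 3.08], [-0.75, 2.2], [0.22, 2.44], [-1.43, 4.57], [0, 2.65], [-2.85, 2.85]. Speed limits (rad/s): [2.79, 2.79, 3.14, 3.14, 3.14, 3.14].

INTERFACE

Orientations are given as a unit quaternion [x, y, z, w].
In Python, from station import sense, snapshot, camera_params, sign_off, pinch_z gives the robot as it stands. The module is installed in compiled form; this text tells all that it offers.
- The arm moves only by the shell command python3 -m handwheel 'ROWS' [FORCE]. ROWS is JSON, a list that holds one entry, the list of rows, each a list of 7 numbers: the turn, a rotation vector about the tool's x, y, z in degrees, then the shift along the tool's x, y, z in m, then the opening, from 0 (shut) to 1 (fully open). A call has 1 to 20 rows; each row shifts and turns the commanded pose from where the row before left it, along the tool's axes as they then stand; what a row does not reach is not made up. A row lasts 1/8 s, in which the tool goes at most 62.5 mm and 10.7 degrees, less where a joint would pass 70% of its speed; a pose out of reach is approached as far as the arm can. A call with a gripper value outside its range is refused whole. The fingers move at their own pace and stop on an object; FORCE is the grip in N (left out, the last holds). Time passes only in rows, so rows that do not move let the fingers close. It gives the time, the measured TCP pose, the force, the opening and the grip force at its end, in the units of the state.
- sense(): the state, without advancing time (a new reading comes with each control period).
- snapshot(name): name is "scene" or "top" or "wrist"; returns the picture (420x560x3 uint8, red, green, blue); there is no depth.
- camera_params(name): a dict with "fx", "fy", "cx", "cy" (pixels), "world_to_cam" (4x4, takes a point from world to camera coordinates); the wrist camera has in their place "mount" (4x4, takes a point from camera to tool coordinates, whose origin is the TCP and whose axes are the flange's). Camera axes: x right, y down, z forward; pixel columns grow to the right and rows downward; lengths in m; the calibration is good to about 2 mm. A picture is of the moment at which its call begins: read the wrist's pose just before it. camera_params takes no time and is no camera call.
- sign_off(): hands the job in; it is judged then, once.
The state is a dict: "t": time; "q": joint angles; "qd": joint speeds; "tau": joint torques, N m; "tcp_pos": TCP position; "tool_rot": TCP orientation; "force": force on the tool from outside, world axes, zero at the start; "ft_torque": the same for the moment, N m; "finger_gap": opening from 0.0 (shut) to 1.0 (fully open); "gripper_force": force on a finger pad.
Only numpy, scipy, OpenCV 4.12 (cv2) and the standard library are available. Lean on these libraries where they do the work, as an engineer would, in place of code of your own. Each camera call takes 0.05 s, during which the arm holds its last target. There are 200 camera calls.

## Working session

There is one attempt and no reset: what is moved stays moved. The work goes in short steps, Python scripts to look and compute and a shell command to move; the robot and the scene stay as the last step left them, time stands still between calls to the robot, and variables do not carry over. Pictures are saved under pics/ and viewed, at most 10 in all, crops included, and the job is handed in when it is done.

```bash
mkdir -p pics; python3 - <<'E'
from station import *
import cv2,json
for n in("scene","top"):
    im=snapshot(n); cv2.imwrite(f"pics/{n}0.png",im[...,::-1])
    p=camera_params(n); print(n,{k:(v if not hasattr(v,'tolist') else v.tolist()) for k,v in p.items()})
print(sense())
E
```

```text
scene {'fx': 536.7245752100503, 'fy': 536.7245752100503, 'cx': 278.8522479432471, 'cy': 207.73348852835485, 'world_to_cam': [[-0.8408594983039529, 0.5411059516395043, -0.012635395218630623, 0.5719523996792951], [0.31311704935265067, 0.46726584807191407, -0.8268133650530358, 0.0002035801887911109], [-0.44148954406272656, -0.6991902289977611, -0.5623344255488405, 1.6131428271527384], [0.0, 0.0, 0.0, 1.0]]}
top {'fx': 394.31156251696666, 'fy': 394.31156251696666, 'cx': 274.265206282395, 'cy': 214.1294687596789, 'world_to_cam': [[0.004200995220008339, -0.9998720612071541, 0.015434145798178514, -0.14331702374611568], [-0.992170269730628, -0.006094196302903237, -0.12474380399071622, 0.6310508596782375], [0.12482190313328027, -0.014789252475349951, -0.992068934353559, 1.160169290467163], [0.0, 0.0, 0.0, 1.0]]}
{'t': 0.1, 'q': array([-1.41948501e+00,  5.28393926e-01,  1.43377646e+00, -1.58753434e-05,
        1.18142650e+00, -1.78499512e-01]), 'qd': array([-0.00058967, -0.00145304, -0.00465632,  0.00032212,  0.00088413,
       -0.00047929]), 'tau': array([ 3.43000493e-04, -4.43302882e+01, -1.78587878e+01, -3.18944540e-04,
        3.89159672e-03, -7.47352772e-06]), 'tcp_pos': array([ 0.20233895, -0.59065034,  0.23041803]), 'tool_rot': array([ 9.86432896e-01,  1.64161926e-01,  6.28258053e-06, -1.00212026e-03]), 'force': array([ 0.22723705,  0.54266297, -0.33818329]), 'ft_torque': array([-0.02975331, -0.03522293, -0.0550241 ]), 'gripper_force': 0.0, 'finger_gap': 0.9996569612838115}
```

View pics/scene0.png

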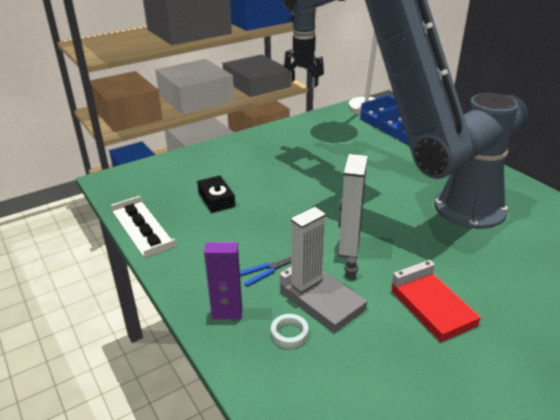

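View pics/top0.png

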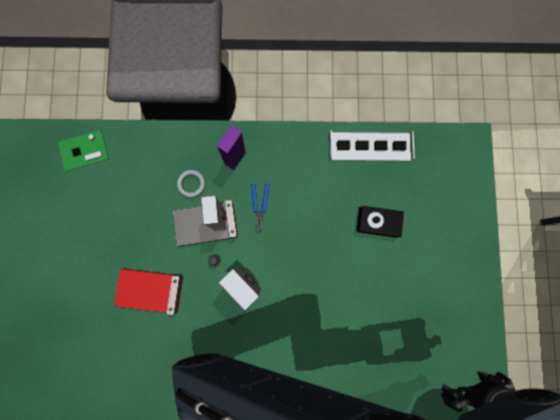

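The scene view shows the module on the grey cradle (about 308,250), with the stop bar at the left (285,275). In the top view the cradle is at (205,223), the stop bar at (230,219) on its -y side, the shell at (213,260), the tape at (190,183), and the silver look-alike at (240,288). I'll zoom in next.

```bash
python3 - <<'E'
import cv2,numpy as np
a=cv2.imread("pics/top0.png")[175:265,165:265]; b=cv2.imread("pics/scene0.png")[195:345,265:375]
a=cv2.resize(a,None,fx=6,fy=6,interpolation=cv2.INTER_CUBIC)
b=cv2.resize(b,None,fx=4,fy=4,interpolation=cv2.INTER_CUBIC)
cv2.imwrite("pics/topz.png",a); cv2.imwrite("pics/scz.png",b)
E
```

```text
(no output)
```

View pics/topz.png

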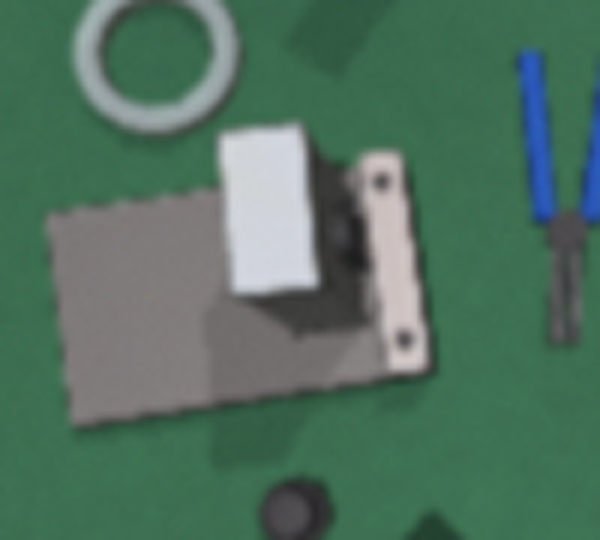

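View pics/scz.png

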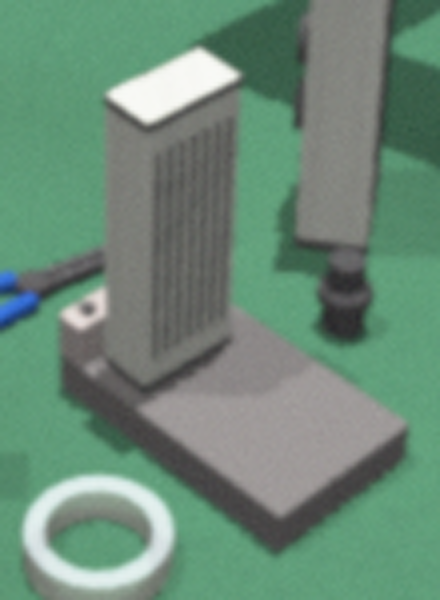

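```bash
cat > fit.py <<'E'
import numpy as np
from scipy.optimize import least_squares
from station import camera_params
P={n:camera_params(n) for n in("scene","top")}
def proj(n,X):
    p=P[n]; c=np.asarray(p["world_to_cam"])@np.append(X,1); return np.array([p["fx"]*c[0]/c[2]+p["cx"],p["fy"]*c[1]/c[2]+p["cy"]])
def tz(u,v): return "top",((u+.5)/6-.5+165,(v+.5)/6-.5+175)
def sz(u,v): return "scene",((u+.5)/4-.5+265,(v+.5)/4-.5+195)
def world(p,X): c,s=np.cos(p[2]),np.sin(p[2]); return np.array([p[0]+c*X[0]-s*X[1],p[1]+s*X[0]+c*X[1],X[2]])
def fit(obs,p0):
    f=lambda p:np.concatenate([proj(n,world(p,X))-uv for (n,uv),X in obs])
    r=least_squares(f,p0,loss="soft_l1"); return r.x,np.abs(r.fun).reshape(-1,2).round(1)
cr=[(tz(48,215),(.09,-.055,.03)),(tz(75,426),(.09,.055,.03)),(tz(360,155),(-.075,-.055,.06)),(tz(403,150),(-.095,-.055,.06)),(tz(428,368),(-.095,.055,.06)),(tz(390,375),(-.075,.055,.06)),(sz(278,514),(.09,-.055,.03)),(sz(407,430),(.09,.055,.03))]
h,w=.018,.035
mo=[(tz(218,133),(h,-w,.23)),(tz(302,123),(-h,-w,.23)),(tz(319,288),(-h,w,.23)),(tz(233,295),(h,w,.23)),
(sz(149,128),(h,-w,.23)),(sz(241,76),(h,w,.23)),(sz(106,97),(-h,-w,.23)),(sz(200,47),(-h,w,.23)),(sz(148,387),(h,-w,.03)),(sz(230,338),(h,w,.03)),(sz(107,350),(-h,-w,.03))]
if __name__=="__main__":
    c,rc=fit(cr,[.6,.05,1.5]); m,rm=fit(mo,[.6,.05,1.5]); print(c,m); print(rc.T,rm.T)
    R=lambda a:np.array([[np.cos(a),-np.sin(a)],[np.sin(a),np.cos(a)]])
    d=R(c[2]).T@(m[:2]-c[:2]); print("module in cradle",d,"foot gap",d[0]-.018+.075,"dyaw",m[2]-c[2])
    from station import sense,pinch_z; print(pinch_z); s=sense(); print(s["tool_rot"])
    for X in[(.018,0,.23),(-.018,0,.23)]:print(world(m,X))
E
python3 fit.py
```

```text
[0.60361931 0.07461407 1.72094042] [0.61810687 0.02923292 1.69571026]
[[0.1 0.5 0.3 0.2 0.5 0.1 0.1 0.5]
 [0.6 0.2 0.2 0.1 0.  0.2 0.6 1.8]] [[0.1 0.1 0.1 0.1 0.  0.4 0.2 0.4 0.7 0.2 0.4]
 [0.5 0.5 0.1 0.4 1.4 0.5 0.9 0.1 2.  1.3 3.4]]
module in cradle [-0.04703765 -0.00753643] foot gap 0.009962348102568339 dyaw -0.02523015990373567
0.0187
[ 9.86432896e-01  1.64161926e-01  6.28258053e-06 -1.00212026e-03]
[0.61586426 0.04709267 0.23      ]
[0.62034948 0.01137317 0.23      ]
```

```bash
cat > plan.py <<'E'
import numpy as np
from scipy.spatial.transform import Rotation as R
from station import sense
M=np.array([.6181,.0292,1.6957]); ZP=.03
def wrist_q(Rt,q1,f):   # orientation-only wrist solution
    r=(R.from_euler("z",q1)*R.from_euler("y",f)).inv()*Rt*R.from_euler("z",-np.pi/2)
    return r.as_euler("ZYZ")
def target(th,al,W=.048,s=.022,side=-1,m=M,zp=ZP):
    """pose whose support finger (tool y=side*W/2) touches the module's top +x edge s behind the tip; th module tilt, al tool tilt (deg)"""
    ux=np.array([np.cos(m[2]),np.sin(m[2]),0]); uz=np.array([0,0,1.]); t,a=np.radians([th,al])
    toe=np.append(m[:2],zp)+.018*ux
    E=toe+.2*(np.cos(t)*uz+np.sin(t)*ux)
    z=-(np.cos(a)*uz+np.sin(a)*ux); y=side*(np.cos(a)*ux-np.sin(a)*uz)
    Rt=np.column_stack([np.cross(y,z),y,z])
    return E-Rt@np.array([0,side*W/2,-s]),R.from_matrix(Rt)
def delta(p0,r0,p1,r1): return (r0.inv()*r1).as_rotvec(degrees=True).round(2),r0.inv().apply(p1-p0).round(4)
def now(): s=sense(); return s["tcp_pos"],R.from_quat(s["tool_rot"]),s
E
python3 - <<'E'
from plan import *
p,r,s=now()
q=s["q"]; print("check",wrist_q(r,q[0],q[1]+q[2]),q[3:])
for side in(-1,1):
    for th,al,q1,f in((0,0,.05,1.96),(40,40,.4,2.),(90,75,.7,2.)):
        P,Q=target(th,al,side=side); print(side,th,P.round(3),wrist_q(Q,q1,f).round(2))
    P,Q=target(0,0,side=side); P=P+[0,0,.12]; print(delta(p,r,P,Q))
E
```

```text
check [-1.58753434e-05  1.18142650e+00 -1.78499512e-01] [-1.58753434e-05  1.18142650e+00 -1.78499512e-01]
-1 0 [0.619 0.023 0.208] [0.   1.18 1.5 ]
-1 40 [0.604 0.142 0.182] [-0.68  1.41  2.05]
-1 90 [0.594 0.218 0.047] [-1.06  1.95  2.18]
(array([-1.100e-01, -1.000e-02,  1.174e+01]), array([ 0.5929, -0.4461, -0.0965]))
1 0 [0.619 0.023 0.208] [ 0.    1.18 -1.65]
1 40 [0.604 0.142 0.182] [-0.68  1.41 -1.09]
1 90 [0.594 0.218 0.047] [-1.06  1.95 -0.96]
(array([ 1.0000e-02, -1.7000e-01, -1.6826e+02]), array([ 0.5929, -0.4461, -0.0965]))
```

```bash
python3 -m handwheel '[[[0,0,0,0,0,-0.05,1],[0,0,0,0,0,-0.047,1],[0,0,0.8,0.04,-0.03,0,1],[0,0,0.8,0.04,-0.03,0,1],[0,0,0.8,0.04,-0.03,0,1],[0,0,0.8,0.04,-0.03,0,1],[0,0,0.8,0.04,-0.03,0,1],[0,0,0.8,0.04,-0.03,0,1],[0,0,0.8,0.04,-0.03,0,1],[0,0,0.8,0.04,-0.03,0,1],[0,0,0.8,0.04,-0.03,0,1],[0,0,0.8,0.04,-0.03,0,1],[0,0,0.8,0.04,-0.03,0,1],[0,0,0.8,0.04,-0.03,0,1],[0,0,0.8,0.04,-0.03,0,1],[0,0,0.7,0.04,-0.03,0,1],[0,0,0.6,0.03,-0.023,0,1],[0,0,0,0,0,0,1],[0,0,0,0,0,0,1]]]'
python3 - <<'E'
from plan import *
from station import *
import cv2
P,Q=target(0,0); p,r,s=now(); print(s["q"].round(3),p,delta(p,r,P,Q))
im=snapshot("wrist"); cv2.imwrite("pics/w1.png",im[...,::-1])
c=camera_params("wrist"); print(c)
# predicted pixel of the top face corners
T=np.eye(4);T[:3,:3]=r.as_matrix();T[:3,3]=p
inv=np.linalg.inv(T@np.asarray(c["mount"]))
from fit import world
for X in((.018,-.035,.23),(-.018,-.035,.23),(-.018,.035,.23),(.018,.035,.23)):
    k=inv@np.append(world(M,X),1); print(c["fx"]*k[0]/k[2]+c["cx"],c["fy"]*k[1]/k[2]+c["cy"])
E
```

```text
t: 2.48
tcp_pos: [0.6722, -0.0249, 0.3275]
tool_rot: [0.998, 0.063, -0.001, 0.0]
force: [0.5, 0.5, 0.2]
finger_gap: 1.0
gripper_force: 0.0
[-2.020e-01  5.150e-01  1.180e+00 -1.000e-03  1.449e+00  1.243e+00] [ 0.67223455 -0.02486126  0.32754827] (array([-0.  ,  0.12,  0.05]), array([-0.0467, -0.0544,  0.1196]))
{'fx': 309.36061267637945, 'fy': 309.36061267637945, 'cx': 277.7425974991829, 'cy': 209.63765621798805, 'mount': array([[ 4.73760528e-04, -9.53032698e-01, -3.02867053e-01,
         7.73958304e-02],
       [ 9.99999802e-01,  3.26052282e-04,  5.38262404e-04,
         4.09489339e-04],
       [-4.14231177e-04, -3.02867248e-01,  9.53032664e-01,
        -1.42576074e-01],
       [ 0.00000000e+00,  0.00000000e+00,  0.00000000e+00,
         1.00000000e+00]])}
182.27180548606935 224.3445428564918
225.81317461587759 224.39438613875146
229.70309259493453 297.6680424838946
189.5141141435388 297.6297567047018
```

View pics/w1.png

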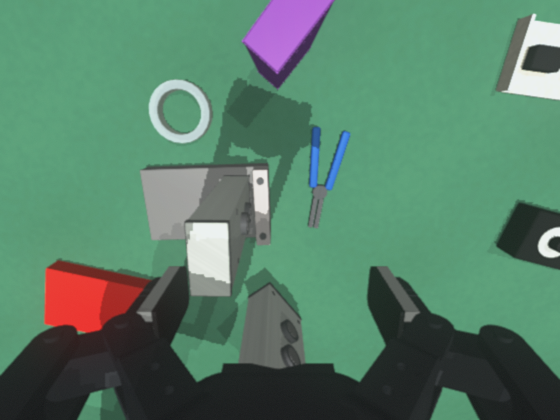

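The wrist view confirms the fit. The module's top face corners appear at about (187,221), (228,221), (230,296) and (190,295), within 2–4 px of the prediction. Next I straddle the top and narrow the opening without touching it.

```bash
sed -i 's/s=.022/s=.027/' plan.py; python3 -m handwheel '[[[0,0,0,-0.0235,-0.027,0,1],[0,0,0,-0.0235,-0.027,0,1],[0,0,0,0,0,0,1],[0,0,0,0,0,0.04,1],[0,0,0,0,0,0.04,1],[0,0,0,0,0,0.03,1],[0,0,0,0,0,0.015,1],[0,0,0,0,0,0,0.56],[0,0,0,0,0,0,0.56],[0,0,0,0,0,0,0.56],[0,0,0,0,0,0,0.56]]]' 20
python3 - <<'E'
from plan import *
from station import *
import cv2
P,Q=target(0,0); p,r,s=now(); print(s["q"].round(3),p,delta(p,r,P,Q))
im=snapshot("wrist"); cv2.imwrite("pics/w2.png",im[...,::-1])
E
```

```text
t: 3.9
tcp_pos: [0.6201, 0.0231, 0.2044]
tool_rot: [0.998, 0.063, 0.001, 0.0]
force: [0.1, 1.2, 0.4]
finger_gap: 0.562
gripper_force: 0.2
[-0.143  0.551  1.473  0.     1.115  1.302] [0.62013915 0.02312388 0.20438956] (array([ 0.02, -0.12,  0.04]), array([-0.0013, -0.0003,  0.0014]))
```

View pics/w2.png

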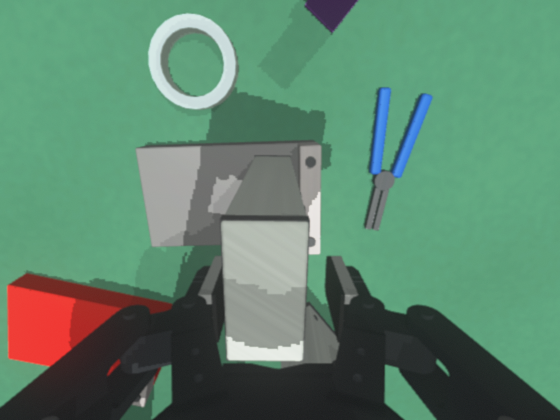

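The module sits between the fingers: the left (support) finger is close to it at column 222, and the right finger is about 10 mm clear. Now I compute the tipping increments.

```bash
python3 - <<'E'
from plan import *
W=.048
def d(a,b): return delta(*target(*a,W=W),*target(*b,W=W))
print(d((0,0),(3,3)),d((60,60),(63,63)))
for t in range(75,90,3): print(t,d((t,75),(t+3,75)))
for t,q1,f in((75,.4,2),(90,.5,2)): P,Q=target(t,75); print(P,wrist_q(Q,q1,f))
E
```

```text
(array([-3.,  0.,  0.]), array([-0.    , -0.0091, -0.001 ])) (array([-3., -0.,  0.]), array([-0.    , -0.0091, -0.001 ]))
75 (array([0., 0., 0.]), array([ 0.    , -0.0105,  0.0003]))
78 (array([0., 0., 0.]), array([-0.    , -0.0104,  0.0008]))
81 (array([0., 0., 0.]), array([ 0.    , -0.0104,  0.0014]))
84 (array([0., 0., 0.]), array([-0.    , -0.0103,  0.0019]))
87 (array([0., 0., 0.]), array([ 0.    , -0.0102,  0.0024]))
[0.5958136  0.20669987 0.09795791] [-1.21586829  1.70205101  2.06001662]
[0.59496461 0.21346162 0.04619411] [-1.16832938  1.78654033  2.09413415]
```

```bash
python3 -m handwheel '[[[-3,0,0,0,-0.0091,-0.001,0.56],[-3,0,0,0,-0.0091,-0.001,0.56],[-3,0,0,0,-0.0091,-0.001,0.56],[-2,0,0,0,-0.006,-0.0006,0.56],[-2,0,0,0,-0.006,-0.0006,0.56],[-2,0,0,0,-0.006,-0.0006,0.56],[-2,0,0,0,-0.006,-0.0006,0.56],[-2,0,0,0,-0.006,-0.0006,0.56],[-2,0,0,0,-0.006,-0.0006,0.56],[-2,0,0,0,-0.006,-0.0006,0.56],[0,0,0,0,0,0,0.56],[0,0,0,0,0,0,0.56]]]'
python3 - <<'E'
from plan import *
from station import *
import cv2
P,Q=target(23,23); p,r,s=now(); print(s["q"].round(3),s["force"],p,delta(p,r,P,Q))
a=snapshot("scene")[170:350,240:400]; b=snapshot("wrist")
a=cv2.resize(a,None,fx=2.33,fy=2.33)[:420]; 
if a.shape[0]<420: a=cv2.copyMakeBorder(a,0,420-a.shape[0],0,0,0)
im=np.hstack([a,b])[:,:800]; cv2.imwrite("pics/m1.png",im[...,::-1])
E
```

```text
t: 5.45
tcp_pos: [0.6111, 0.0914, 0.1983]
tool_rot: [0.978, 0.062, 0.013, 0.199]
force: [0.3, -0.1, -0.3]
finger_gap: 0.56
gripper_force: 0.3
[ 0.156  0.6    1.47  -0.447  1.125  1.808] [ 0.34644713 -0.05082082 -0.30953457] [0.61107732 0.09140211 0.1983244 ] (array([-0.02, -0.04,  0.03]), array([-0.0008, -0.0007, -0.0006]))
```

View pics/m1.png

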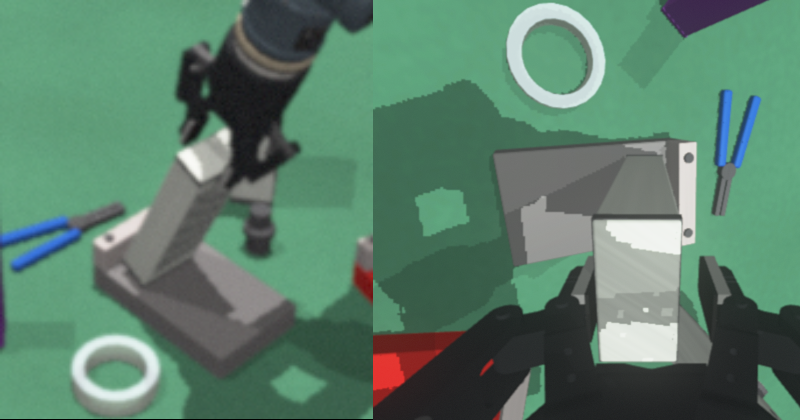

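The module now leans about 23° on the left support finger, between the fingers and under control. I continue down.

```bash
python3 -m handwheel '[[[-2,0,0,0,-0.006,-0.0006,0.56],[-3,0,0,0,-0.0092,-0.0012,0.56],[-3,0,0,0,-0.0092,-0.0012,0.56],[-3,0,0,0,-0.0092,-0.0012,0.56],[-3,0,0,0,-0.0092,-0.0012,0.56],[-3,0,0,0,-0.0092,-0.001,0.56],[-3,0,0,0,-0.0092,-0.001,0.56],[-3,0,0,0,-0.0091,-0.001,0.56],[-3,0,0,0,-0.0091,-0.001,0.56],[-3,0,0,0,-0.0091,-0.001,0.56],[-3,0,0,0,-0.0091,-0.001,0.56],[-3,0,0,0,-0.0091,-0.001,0.56],[-2,0,0,0,-0.0062,-0.0006,0.56],[0,0,0,0,0,0,0.56]]]'
python3 - <<'E'
from plan import *
p,r,s=now(); P,Q=target(60,60); print(s["q"].round(3),s["force"],p,delta(p,r,P,Q))
for al in(60,70,75):
    P,Q=target(75,al); print(delta(p,r,P,Q),wrist_q(Q,s["q"][0]+.05,sum(s["q"][1:3])+.1))
E
```

```text
t: 7.3
tcp_pos: [0.5988, 0.1843, 0.1351]
tool_rot: [0.864, 0.055, 0.031, 0.5]
force: [-0.1, 0.4, -1.2]
finger_gap: 0.557
gripper_force: 0.9
[ 0.504  0.945  1.309 -0.939  1.505  2.332] [-0.09403559  0.3988567  -1.23467691] [0.59876579 0.18426479 0.13511402] (array([ 0.06, -0.01,  0.15]), array([-0.0001,  0.0021, -0.0007]))
(array([ 0.06, -0.01,  0.15]), array([-0.    , -0.0497,  0.0061])) [-0.91278502  1.47363699  2.4368482 ]
(array([-9.94, -0.03,  0.15]), array([-0.    , -0.0453,  0.0015])) [-1.0255937   1.60692873  2.44030116]
(array([-14.94,  -0.03,   0.15]), array([-0.    , -0.0435, -0.0011])) [-1.0821551   1.67350826  2.43637449]
```

```bash
python3 -m handwheel '[[[-3,0,0,0,-0.0088,-0.001,0.56],[-3,0,0,0,-0.0088,-0.001,0.56],[-3,0,0,0,-0.0088,-0.001,0.56],[-3,0,0,0,-0.0088,-0.001,0.56],[-3,0,0,0,-0.0088,-0.001,0.56],[0,0,0,0,-0.007,0.0003,0.56],[0,0,0,0,-0.007,0.0005,0.56],[0,0,0,0,-0.007,0.0007,0.56],[0,0,0,0,0,0,0.56]]]'
python3 - <<'E'
from plan import *
from station import *
import cv2
p,r,s=now(); print(s["q"].round(3),s["force"],p)
for t in (81,86,90): print(delta(p,r,*target(t,75)))
a=snapshot("scene")[190:350,240:400]; b=snapshot("wrist")
a=cv2.resize(a,(420,420),interpolation=cv2.INTER_CUBIC)
im=np.hstack([a,cv2.resize(b,(380,285)) if 0 else b[:,:380]]); cv2.imwrite("pics/m2.png",im[...,::-1])
E
```

```text
t: 8.43
tcp_pos: [0.596, 0.2098, 0.0777]
tool_rot: [0.792, 0.05, 0.038, 0.607]
force: [-0.1, 0.8, -2.4]
finger_gap: 0.56
gripper_force: 1.1
[ 0.574  1.158  1.188 -1.069  1.689  2.436] [-0.0594564   0.75695476 -2.38637141] [0.59596087 0.20979648 0.07771413]
(array([-0.01, -0.02,  0.01]), array([-0.0005, -0.0006, -0.0012]))
(array([-0.01, -0.02,  0.01]), array([-0.0005, -0.0178,  0.0014]))
(array([-0.01, -0.02,  0.01]), array([-0.0005, -0.0314,  0.0045]))
```

View pics/m2.png

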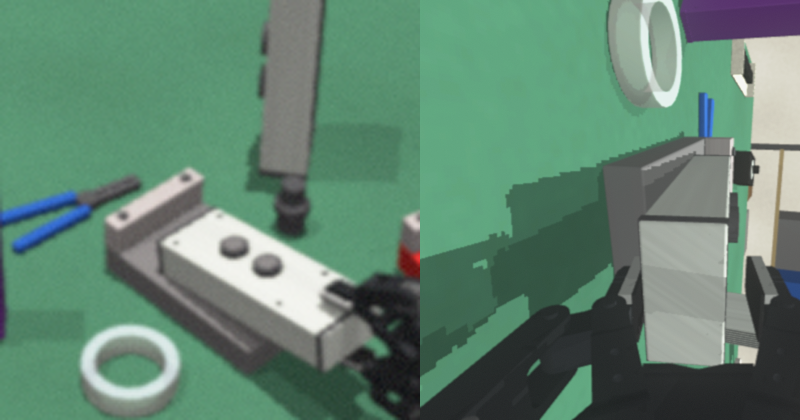

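The module rests at about 80° on the lower finger, sockets up, with nothing else touched. I ease it down the last part.

```bash
python3 -m handwheel '[[[0,0,0,0,-0.005,0.0005,0.56],[0,0,0,0,-0.005,0.0005,0.56],[0,0,0,0,-0.005,0.0005,0.56],[0,0,0,0,-0.005,0.0005,0.56],[0,0,0,0,-0.004,0.0005,0.56],[0,0,0,0,-0.003,0.0007,0.56],[0,0,0,0,0,0,0.56]]]'
python3 -m handwheel '[[[0,0,0,0,-0.002,0.0003,0.56],[0,0,0,0,-0.0015,0.0003,0.56],[0,0,0,0,0,0,0.56]]]'
python3 -m handwheel '[[[0,0,0,0,-0.0015,0.0003,0.56],[0,0,0,0,-0.0015,0.0003,0.56],[0,0,0,0,0,0,0.56]]]'
```

```text
t: 9.4
tcp_pos: [0.5954, 0.2139, 0.0506]
tool_rot: [0.792, 0.05, 0.038, 0.608]
force: [-0.1, 0.2, -2.6]
finger_gap: 0.56
gripper_force: 1.0
t: 9.78
tcp_pos: [0.5955, 0.2142, 0.0473]
tool_rot: [0.792, 0.05, 0.038, 0.608]
force: [0.4, 0.1, -1.9]
finger_gap: 0.554
gripper_force: 1.0
t: 10.15
tcp_pos: [0.5955, 0.2145, 0.0446]
tool_rot: [0.792, 0.05, 0.038, 0.608]
force: [0.6, -0.4, -0.1]
finger_gap: 0.564
gripper_force: 0.0
```

```bash
python3 -m handwheel '[[[0,0,0,0,-0.002,0.0005,0.56],[0,0,0,0,-0.0039,-0.0145,0.56],[0,0,0,0,-0.0078,-0.029,0.56],[0,0,0,0,-0.0078,-0.029,0.56],[0,0,0,0,0.002,-0.01,0],[0,0,0,0,0,0,0],[0,0,0,0,0,0,0],[0,0,0,0,0,0,0]]]'
python3 - <<'E'
from plan import *
from station import *
import cv2
p,r,s=now(); print(s["q"].round(3),s["force"],s["finger_gap"],p)
u=np.array([np.cos(M[2]),np.sin(M[2]),0]); v=np.array([-u[1],u[0],0])
toe=np.append(M[:2],.03)+.018*u
print("tip beyond toe along u",(p-toe)@u,"lateral",(p-toe)@v, "u in tool",r.inv().apply(u),"v",r.inv().apply(v),"up",r.inv().apply([0,0,1]))
a=snapshot("scene")[200:320,240:400]; b=snapshot("top")[170:275,140:280]
im=np.vstack([cv2.resize(a,(400,300),interpolation=cv2.INTER_CUBIC),cv2.resize(b,(400,300),interpolation=cv2.INTER_CUBIC)]); cv2.imwrite("pics/m3.png",im[...,::-1])
E
```

```text
t: 11.15
tcp_pos: [0.585, 0.2968, 0.0467]
tool_rot: [0.792, 0.049, 0.037, 0.608]
force: [1.2, -0.2, -0.3]
finger_gap: 0.003
gripper_force: 0.0
[ 0.674  1.253  0.996 -1.009  1.804  2.39 ] [ 1.15157363 -0.18956599 -0.26123551] 0.0027521931948898642 [0.58498322 0.2967814  0.04672058]
tip beyond toe along u 0.2516225093508537 lateral -0.00047627651305899923 u in tool [-6.64931110e-04 -2.58318857e-01 -9.66059484e-01] v [-9.99999466e-01 -5.92362481e-04  8.46686119e-04] up [-7.90972383e-04  9.66059531e-01 -2.58318326e-01]
```

View pics/m3.png

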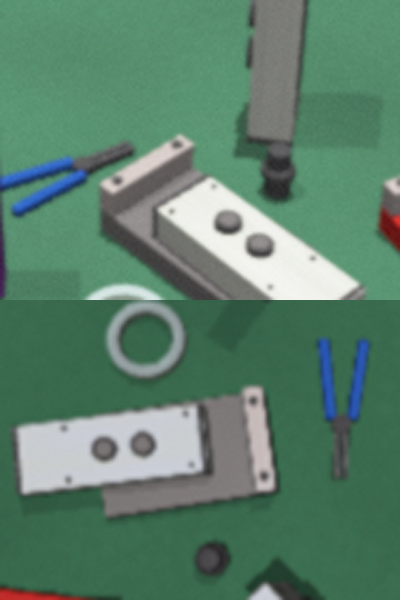

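The module lies flat, sockets up. In the top crop its foot edge is at about (207,402–472) and the bar face at (243–258,392–493), leaving a gap of about 40 mm. I push the end face with the shut fingers.

```bash
python3 -m handwheel '[[[0,0,0,0,0.0052,0.0193,0],[0,0,0,0,0.0052,0.0193,0],[0,0,0,0,0.0013,0.0048,0],[0,0,0,0,0.0013,0.0048,0],[0,0,0,0,0.0013,0.0048,0],[0,0,0,0,0.0013,0.0048,0],[0,0,0,0,0.0013,0.0048,0],[0,0,0,0,0.0013,0.0048,0],[0,0,0,0,0.0013,0.0048,0],[0,0,0,0,0.0013,0.0048,0]]]'
python3 -m handwheel '[[[0,0,0,0,0.0008,0.0029,0],[0,0,0,0,0.0008,0.0029,0],[0,0,0,0,0.0008,0.0029,0]]]'
```

```text
t: 12.5
tcp_pos: [0.5949, 0.2185, 0.0468]
tool_rot: [0.792, 0.05, 0.038, 0.608]
force: [-0.3, 3.0, 0.0]
finger_gap: 0.002
gripper_force: 1.1
t: 12.88
tcp_pos: [0.596, 0.2097, 0.0469]
tool_rot: [0.792, 0.05, 0.038, 0.608]
force: [-1.1, 2.0, -0.5]
finger_gap: -0.002
gripper_force: 1.0
```

```bash
for i in 1; do :; done; python3 -m handwheel '[[[0,0,0,0,0.0005,0.0019,0],[0,0,0,0,0.0005,0.0019,0],[0,0,0,0,0,0,0]]]'
python3 -m handwheel '[[[0,0,0,0,0.0005,0.0019,0],[0,0,0,0,0,0,0]]]'
python3 -m handwheel '[[[0,0,0,0,0.0005,0.0019,0],[0,0,0,0,0,0,0]]]'
```

```text
t: 13.25
tcp_pos: [0.5965, 0.2057, 0.0469]
tool_rot: [0.792, 0.05, 0.038, 0.608]
force: [0.3, 0.4, 0.0]
finger_gap: 0.006
gripper_force: 0.3
t: 13.5
tcp_pos: [0.5967, 0.2038, 0.0469]
tool_rot: [0.792, 0.05, 0.038, 0.608]
force: [0.8, 0.9, -1.0]
finger_gap: -0.002
gripper_force: 0.5
t: 13.75
tcp_pos: [0.5968, 0.2029, 0.0469]
tool_rot: [0.792, 0.05, 0.039, 0.607]
force: [-1.1, 5.3, -0.1]
finger_gap: 0.001
gripper_force: 2.6
```

```bash
python3 -m handwheel '[[[0,0,0,0,0.0003,0.001,0],[0,0,0,0,0,0,0]]]'
python3 -m handwheel '[[[0,0,0,0,0.0003,0.001,0],[0,0,0,0,0,0,0]]]'
python3 - <<'E'
from plan import *
from fit import world
p,r,s=now(); C=[.6036,.0746,1.7209]
u=np.array([np.cos(C[2]),np.sin(C[2])]); print("tip along cradle x from stop",(p[:2]-np.array(C[:2]))@u+.075)
E
```

```text
t: 14.0
tcp_pos: [0.5969, 0.2027, 0.0469]
tool_rot: [0.792, 0.05, 0.039, 0.607]
force: [-1.9, 7.6, 1.1]
finger_gap: -0.0
gripper_force: 4.3
t: 14.25
tcp_pos: [0.5969, 0.2026, 0.047]
tool_rot: [0.793, 0.05, 0.039, 0.606]
force: [-3.2, 11.5, 0.6]
finger_gap: 0.002
gripper_force: 6.1
tip along cradle x from stop 0.2025686372924338
```

```bash
python3 -m handwheel '[[[0,0,0,0,-0.0026,-0.01,0],[0,0,0,0,-0.0078,-0.029,0],[0,0,0,0,-0.0078,-0.029,0],[0,0,0,0,0.005,-0.03,0],[0,0,0,0,0.005,-0.03,0],[0,0,0,0,0,0,0]]]'
python3 - <<'E'
from plan import *
from station import *
import cv2
a=snapshot("top")[185:260,155:245]; b=snapshot("scene")[215:325,250:370]
im=np.vstack([cv2.resize(a,(360,300),interpolation=cv2.INTER_CUBIC),cv2.resize(b,(360,330),interpolation=cv2.INTER_CUBIC)[:300]]); cv2.imwrite("pics/m4.png",im[...,::-1])
big=cv2.resize(a,None,fx=8,fy=8,interpolation=cv2.INTER_CUBIC); np.save("top4.npy",a)
print(sense()["tcp_pos"],sense()["force"])
E
```

```text
t: 15.0
tcp_pos: [0.5816, 0.3268, 0.0733]
tool_rot: [0.792, 0.05, 0.04, 0.607]
force: [0.3, -0.4, -0.4]
finger_gap: 0.002
gripper_force: 0.0
[0.5813045  0.32414839 0.07191763] [ 0.30459473 -0.73057853 -0.38064442]
```

View pics/m4.png

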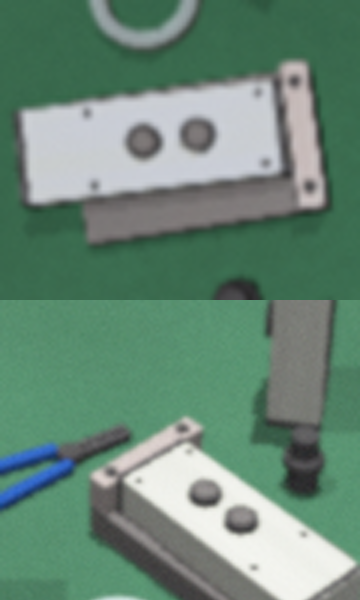

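The module lies sockets up against the bar with parallel edges, and the fingers are clear. In the top crop its corners are (20,110), (275,76), (285,174) and (28,206), and the bar face runs from (281,68) to (298,210). I do a quick numeric check against the limits.

```bash
python3 - <<'E'
from fit import *
t=lambda u,v:("top",((u+.5)/4-.5+155,(v+.5)/4-.5+185))
# frame: x along module from foot to top, upper face z=.066
m,r=fit([(t(20,110),(.2,-.035,.066)),(t(28,206),(.2,.035,.066)),(t(275,76),(0,-.035,.066)),(t(285,174),(0,.035,.066))],[.6,.0,1.7])
c,_=fit(cr,[.6,.05,1.5]); d=m[:2]-c[:2]; k,s=np.cos(c[2]),np.sin(c[2])
print(m,r.T,"x,y",k*d[0]+s*d[1]+.075,-s*d[0]+k*d[1],"dyaw",m[2]-c[2])
E
```

```text
[0.62297693 0.00292691 1.70293418] [[1.7 1.5 1.6 1.8]
 [0.4 0.2 0.5 0.8]] x,y 0.0012238299414456533 -0.008416828194235651 dyaw -0.018006237156409588
```

```bash
python3 -c "from station import sign_off; print(sign_off())"
```

```text
the job is handed in; nothing more can be done
None
```

I tipped the module gently onto the cradle and pushed it up to the stop bar, then handed the job in at about 15 s. It lies sockets up, with its foot about 1 mm from the bar and about 1° out of square by the last picture, and the arm is clear; the judge's verdict was not shown.

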